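# Load a tray of puppet eyes into the curing unit

## Robot

A 7-joint arm with a two-finger parallel gripper is mounted at the origin on the work surface. World frame = base frame: x ahead of the robot, y to its left, z up, the work surface at z = 0. Lengths are in m, angles in rad, forces in N, time in s.
With the tool pointing down it reaches from about 0.35 to 0.9 m from the base axis. Payload 8.1 kg.
Tool frame: the origin (TCP) lies where the fingers leave the gripper's body, on its centre line; the fingertips stand 66 mm ahead of it and the grasp point (between the pads) lies 47 mm ahead of it (arm.tip_reach is the distance from the TCP to the fingertips, in m); z points along the fingers, y is the direction in which the jaws open and shut (so a half turn about z gives the same grasp; the last joint's range is limited). The gripper opens to 92 mm and grips with 3 to 60 N. Pads are 19 mm wide; open, the fingers measure 130 mm over their backs; the gripper's body (75 mm by 190 mm) begins 47 mm behind the grasp point.
Start: joints at [1.241, 0.434, 0.025, 1.573, -0.012, 1.134, -0.075], TCP at [0.141, -0.609, 0.292] pointing down, gripper open.
Joint ranges: [-2.62, 2.62], [-0.44, 2.09], [-1.27, 1.32], [0.08, 2.57], [-1.32, 4.46], [0.12, 2], [-2.74, 2.74]. Speed limits (rad/s): [2.22, 2.22, 3.01, 3.01, 3.14, 3.14, 3.14].

## Interface

Orientations are given as a rotation vector (axis times angle).
In Python, from cell import arm gives the robot as it stands.
- The arm moves only by the tool carry_out, never from a script. Its argument "plan" is a list of rows, each a list of 5 numbers: the shift along the world's x, y, z in cm, then the turn about the world's z in rad, then the finger opening in cm, from 0 to 9.18. In form: [[tx, ty, tz, spin, fingers], ...]. A call has 1 to 20 rows; each row is the pose to reach, as a shift and turn from the pose measured when the call began; what a row does not reach only later rows make up. A row lasts 1/10 s, in which the tool goes at most 50 mm and 8.59 degrees, less where a joint would pass 70% of its speed; a pose out of reach is approached as far as the arm can. A call with a gripper value outside its range is refused whole. The fingers move at their own pace and stop on an object; "squeeze" is the grip in N (left out, the last holds). Time passes only in rows, so rows that repeat a pose let the fingers close. It gives the time, the measured TCP pose, the force and the opening at its end, in the units of the state.
- arm.observe(): the state, without advancing time (a new reading comes with each control period).
- arm.get_image(name): name is "side" or "top"; returns (picture, depth): 400x640x3 uint8, red, green, blue; 400x640 float32, m along the optical axis (not along the pixel's ray), 0 where there is no reading.
- arm.get_calibration(name): a dict with "intrinsics" (3x3 intrinsics, pixels), "rvec" (rotation vector, rad) and "tvec" (3), from world to camera coordinates, as OpenCV has them. Camera axes: x right, y down, z forward; pixel columns grow to the right and rows downward; lengths in m; the calibration is good to about 2 mm. A picture is of the moment at which its call begins. get_calibration takes no time and is no camera call.
- arm.sign_off(): hands the job in, once; it reports no verdict.
The state is a dict: "clock": time; "joints": joint angles; "dq": joint speeds; "joint_efforts": joint torques, N m; "position": TCP position; "ee_rot": TCP orientation; "force": force on the tool from outside, world axes, zero at the start; "ft_torque": the same for the moment, N m; "width": opening from 0.0 (shut) to 1.0 (fully open).
Only numpy, scipy, OpenCV 4.12 (cv2) and the standard library are available. Lean on these libraries where they do the work, as an engineer would, in place of code of your own. Each camera call takes 0.05 s, during which the arm holds its last target. There are 200 camera calls.

## Task

Press the long treadle beside the chute down with one fingertip and keep it down so that the hinged gate stays clear of the tray, while your other fingertip pushes the tray of puppet eyes by its upright tab along the chute, under the gate and fully home against the end stop; only then let the gate drop shut behind the tray. Push the tray, never lift it, do not let it and the gate bump or rub on each other, and leave the jar, the wooden head and the screwdriver where they are.

Things in the scene. Friction and masses are not known exactly. Their poses are not given: they have to be found in the camera images.
- chute: Open aluminium chute fixed to the bench. Origin on the bench below the gate's hinge line, at the gate. +y = travel direction (to the grey lamp housing, 75 mm high), +x = across, away from the treadle, z up. Floor top z = 4 mm; inside x = 4 to 88 mm; walls 4 mm thick, tops at z = 24 mm, from y = -290 mm (open end) to the end stop at y = +110 mm.
- hinge (a point): Middle of the gate's level hinge shaft at the gate: chute x = 0, y = 0, z = 38 mm. The shaft, 8 mm thick, runs along the chute's y just above the treadle-side wall (y = -270 to +15 mm), between two bearings 44 mm high at y = -265 and +16 mm.
- gate (a joint): Angle of the steel gate, rad: 0 = shut, grows as it opens, stop at 1.0. Pressing the treadle down lifts arm and tongue; the tongue clears the tray from about 0.4 rad, 0.6 to 0.8 is comfortable. A spring shuts it as soon as it is let go; holding it open takes about 5 to 8 N downwards 35 mm from the hinge.
- tongue (a point): Underside of the gate's tongue: 22 mm wide (chute x = 45 to 67 mm), 6 mm thick along y, hanging to z = 14 mm when shut, and blocking the tray. It hangs from the gate's arm, 10 mm wide along y, which reaches over the chute from the hinge to x = 67 mm, underside at z = 36 mm when shut, top up to 100 mm when open.
- treadle (a point): Middle of the top of the treadle, the gate's dark steel strip outside the chute: chute y = -255 to -20 mm, x = -5 to -50 mm, 4 mm thick. Shut, it slopes up outwards by 15 degrees and this point is at z = 47 mm. Its top plane passes through the hinge line: pressed r mm out from the hinge down to h mm above the bench, the gate is at 0.26 + atan((38-h)/r) rad, all along it: a finger can slide on it.
- tray: Loose white plastic tray, about 0.25 kg, with nine puppet eyes, in the chute before the gate, 2 mm play each side. Origin under the centre of its box: 80 mm (x) x 90 mm (y) x 26 mm high; +y along the chute's +y. A flat tail bar, 30 mm wide, 5 mm high, joins the box to the push tab behind and fits under the shut tongue. Fully home, its origin is at chute y = 65 mm.
- tab (a point): Middle of the rear face of the tray's upright push tab, 115 mm behind the tray's origin and 18 mm above its underside. The tab is 66 mm wide across the chute, 6 mm thick, its top 30 mm above the tray's underside. With the tray fully home this face is at chute y = -50 mm, so the pushing finger never passes the gate.
- jar: Closed jar with paper label, 54 mm wide, 75 mm high, standing on the far side of the chute. Origin at its foot. To be left alone.
- head: Turned wooden puppet head on its neck, 66 mm wide, 96 mm high, standing on the far side of the chute. Origin at its foot. To be left alone.
- driver: Screwdriver lying on the bench on the robot's side of the chute, beside the grey lamp housing. To be left alone.
Not all that is in view belongs to the job. Of the things shaped like the tray, the white one is meant.

How it is judged:
On the way, in this order (a step that is already met when the one before it is completed fails the run):
1. a fingertip holds the gate open as the tray's nose passes under it (value of joint gate above 0.38 rad and contact force between the fingers and gate above 0.5 N and y of tray in the frame of chute between -0.038 and 0.045 m), for 0.1 s.
2. the tray is home with the gate still held open (value of joint gate above 0.38 rad and contact force between the fingers and gate above 0.5 N and y of tray in the frame of chute between 0.058 and 0.069 m and z of tray in the frame of chute below 0.007 m and angle between tray's own z axis and vertical below 0.06 rad), for 0.1 s.
At the end, for the whole second after the job is handed in: The tray lies flat in the chute with its nose within 7 mm of the end stop, at rest, and the gate has dropped shut behind it (within 0.06 rad) (y of tray in the frame of chute between 0.058 and 0.069 m and z of tray in the frame of chute below 0.007 m and angle between tray's own z axis and vertical below 0.06 rad and value of joint gate below 0.06 rad and linear speed of tray below 0.01 m/s); the robot touches nothing.
It fails at once if the tray and the gate bump or rub on each other (more than 2 N) (contact force between gate and tray above 2 N).
It fails at once if the tray is lifted or tipped (z of tray in the frame of chute above 0.014 m or angle between tray's own z axis and vertical above 0.15 rad).
It fails at once if jar, head or screwdriver disturbed (moved over 15 mm) (distance of any of jar, head, driver from where it was at the start of the episode above 0.015 m).
It also fails if it takes over 43 s, if anything falls off the work surface, if the arm or the gripper's body presses on something with over 40 N, if the wrist force passes 120 N, or if a joint passes its speed limit or range.

## Working session

There is one attempt and no reset: what is moved stays moved. The work goes in short steps, Python scripts to look and compute and a tool call to move; the robot and the scene stay as the last step left them, time stands still between calls to the robot, and variables do not carry over. Pictures are saved under pics/ and viewed, about 8 in all and at most 12, crops included, and the job is handed in when it is done.

Besides the shell and the picture viewer there is one more tool, called after "Call:" by a JSON object that holds its "op" and its "data", one argument or row to a line. carry_out: Moves the arm, as the interface text tells. Its arguments: {"type":"object","properties":{"plan":{"type":"array"},"squeeze":{"type":"number"}},"required":["plan"]}

```bash
ls; mkdir -p pics; python3 - <<'E'
from cell import arm
import cv2,numpy as np
s=arm.observe();print({k:np.round(v,3) for k,v in s.items()})
for n in("top","side"):
    im,d=arm.get_image(n);cv2.imwrite(f"pics/{n}0.png",im[...,::-1]);np.save(f"pics/{n}0.npy",d)
    c=arm.get_calibration(n);print(n,c)
E
```

```text
pics
{'clock': np.float64(0.0), 'joints': array([ 1.241,  0.435,  0.025,  1.574, -0.012,  1.134, -0.075]), 'dq': array([-0.001,  0.   , -0.001,  0.001, -0.001, -0.   ,  0.   ]), 'joint_efforts': array([-1.0000e-03, -6.6786e+01,  9.8500e-01, -3.1445e+01, -6.0000e-02,
        4.3000e-02,  0.0000e+00]), 'position': array([ 0.14 , -0.609,  0.291]), 'ee_rot': array([-3.12 , -0.355,  0.   ]), 'force': array([-0.492,  0.176, -0.386]), 'ft_torque': array([-0.066,  0.015,  0.025]), 'width': np.float64(1.0)}
top {'intrinsics': array([[430.58017344,   0.        , 312.92655466],
       [  0.        , 430.58017344, 198.18957342],
       [  0.        ,   0.        ,   1.        ]]), 'rvec': array([ 2.12893055, -2.16347261,  0.18455129]), 'tvec': array([0.01689401, 0.60355676, 0.90998433])}
side {'intrinsics': array([[452.24764208,   0.        , 319.27252258],
       [  0.        , 452.24764208, 197.77617064],
       [  0.        ,   0.        ,   1.        ]]), 'rvec': array([ 0.64454378, -2.43412812,  1.44113287]), 'tvec': array([0.52257556, 0.20665118, 1.02538389])}
```

View pics/top0.png

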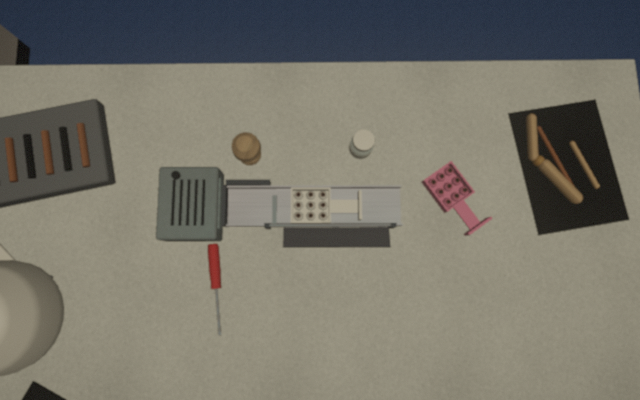

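View pics/side0.png

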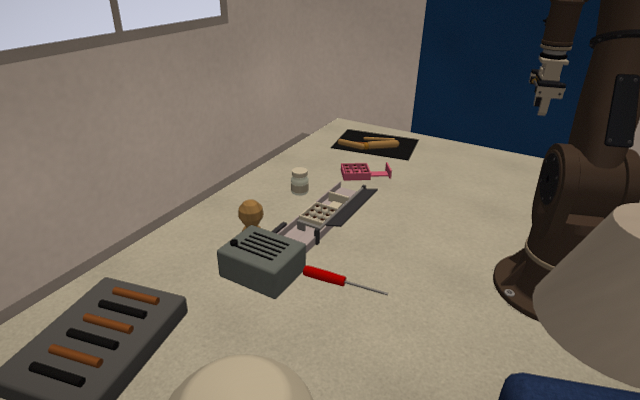

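The top view shows the white tray at about (311,205) with its tab at about (361,205). The chute spans columns 225–400, with the lamp housing to the left at (190,204). The treadle is the dark strip at (337,238), the gate arm is at about column 272, the jar is at (363,143), the head at (246,148) and the driver at (215,280). Two things are tray-shaped: the white one at (311,205) in the chute and a pink one at (455,195) lying loose. The white one is meant. I'll enlarge it to confirm and measure.

```bash
cat >h.py <<'E'
import cv2,numpy as np
from cell import arm
def cal(n):
    c=arm.get_calibration(n);R=cv2.Rodrigues(np.array(c["rvec"],float))[0];return np.array(c["intrinsics"]),R,np.array(c["tvec"]).ravel()
def ray(n,uv,z):
    K,R,t=cal(n);uv=np.atleast_2d(uv).astype(float)
    d=(np.linalg.inv(K)@np.c_[uv,np.ones(len(uv))].T).T@R;o=-R.T@t
    return o+d*((z-o[2])/d[:,2])[:,None]
def proj(n,P):
    K,R,t=cal(n);q=(np.atleast_2d(P)@R.T+t)@K.T;return q[:,:2]/q[:,2:]
def rectify(im,n,z,x0,x1,y0,y1,s):
    # world-plane view: up = +x, left = +y, s px per m
    w=np.array([[x1,y1,z],[x1,y0,z],[x0,y0,z],[x0,y1,z]])
    W,H=int((y1-y0)*s),int((x1-x0)*s)
    M=cv2.getPerspectiveTransform(proj(n,w).astype(np.float32),np.float32([[0,0],[W,0],[W,H],[0,H]]))
    return cv2.warpPerspective(im,M,(W,H),flags=cv2.INTER_CUBIC)
E
python3 - <<'E'
from h import *
im=cv2.imread("pics/top0.png");d=np.load("pics/top0.npy")
print(ray("top",[[225,187],[400,187],[225,226],[400,226],[284,247],[390,247],[311,205],[361,205]],0.024).round(4))
K,R,t=cal("top");print("cam",-R.T@t)
# depth heightmap
v,u=np.mgrid[0:400,0:640];X=((np.linalg.inv(K)@np.stack([u.ravel()*d.ravel(),v.ravel()*d.ravel(),d.ravel()])).T-t)@R
Z=X[:,2].reshape(400,640)
print("z col337",[(r,round(1e3*Z[r,337])) for r in range(180,254,2)])
print("z row205",[(c,round(1e3*Z[205,c])) for c in range(210,410,4)])
c=im[150:255,215:410];cv2.imwrite("pics/crop0.png",cv2.convertScaleAbs(cv2.resize(c,None,fx=4,fy=4,interpolation=cv2.INTER_CUBIC),alpha=1.4))
E
```

```text
[[ 0.6363  0.207   0.024 ]
 [ 0.6304 -0.1934  0.024 ]
 [ 0.5471  0.2057  0.024 ]
 [ 0.5408 -0.189   0.024 ]
 [ 0.4979  0.0734  0.024 ]
 [ 0.494  -0.1642  0.024 ]
 [ 0.5919  0.0115  0.024 ]
 [ 0.5901 -0.1024  0.024 ]]
cam [0.45412113 0.02226321 0.99293303]
z col337 [(180, 1), (182, -4), (184, 0), (186, 24), (188, 8), (190, 5), (192, 4), (194, 5), (196, 2), (198, 4), (200, 10), (202, 12), (204, 10), (206, 8), (208, 10), (210, 8), (212, 9), (214, 5), (216, 4), (218, 1), (220, 0), (222, 1), (224, 41), (226, 41), (228, 40), (230, 41), (232, 44), (234, 47), (236, 45), (238, 48), (240, 44), (242, 49), (244, 51), (246, 50), (248, 2), (250, 2), (252, -2)]
z row205 [(210, 74), (214, 74), (218, 65), (222, 35), (226, 18), (230, 6), (234, 6), (238, 5), (242, 4), (246, 2), (250, 4), (254, 4), (258, 3), (262, 7), (266, 4), (270, 5), (274, 38), (278, 7), (282, 6), (286, 5), (290, 29), (294, 24), (298, 31), (302, 22), (306, 25), (310, 27), (314, 23), (318, 22), (322, 30), (326, 26), (330, 8), (334, 10), (338, 8), (342, 9), (346, 9), (350, 9), (354, 8), (358, 29), (362, 3), (366, 1), (370, 4), (374, 4), (378, 4), (382, 5), (386, 4), (390, 4), (394, 4), (398, 6), (402, 1), (406, 0)]
```

View pics/crop0.png

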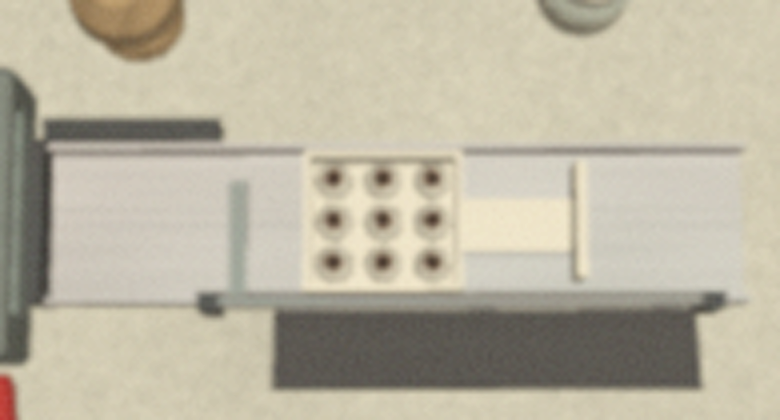

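The crop confirms it: the white tray with nine dark-pupilled eyes lies in the chute behind the gate arm (crop x≈238). Its tab is at crop x≈580. Next I'll fit the chute pose from known points.

```bash
cat >fit.py <<'E'
from h import *
from scipy.optimize import least_squares
c=lambda u,v:(215+(u+.5)/4-.5,150+(v+.5)/4-.5)
F=[(c(273,388),(-.050,-.020,.051)),(c(701,388),(-.050,-.255,.051)),(c(743,148),(.092,-.290,.024)),(c(239,181),(.067,0,.040)),
   (c(47,145),(.092,.110,.024)),(c(47,302),(0,.110,.024)),(c(745,301),(0,-.290,.024))]
P=np.array([f[1] for f in F]);W=np.vstack([ray("top",f[0],f[1][2])[0,:2] for f in F])
T=lambda p,P:np.c_[np.cos(p[2])*P[:,0]-np.sin(p[2])*P[:,1]+p[0],np.sin(p[2])*P[:,0]+np.cos(p[2])*P[:,1]+p[1]]
s=least_squares(lambda p:(T(p,P)-W).ravel(),[.54,.09,0],loss="soft_l1",f_scale=.002)
if __name__=="__main__":
    print("chute",s.x.round(4));print("res mm",((T(s.x,P)-W)*1e3).round(1).tolist())
    yw=s.x[2];R=np.array([[np.cos(yw),-np.sin(yw)],[np.sin(yw),np.cos(yw)]])
    tochute=lambda uv,z:((ray("top",uv,z)[0,:2]-s.x[:2])@R*1e3).round(1)
    for n,uv,z in [("tray nose far",c(304,151),.03),("nose near",c(304,291),.03),("tail far",c(463,151),.03),("tail near",c(461,291),.03),("tab rear top near",c(588,279),.034),("tab rear far",c(587,160),.034),("jar",(363,140),.075),("head",(246,147),.09),("treadle inner far end",c(698,312),.039)]:print(n,tochute(uv,z))
    st=arm.observe();from scipy.spatial.transform import Rotation as Ro
    M=Ro.from_rotvec(st["ee_rot"]).as_matrix();a=np.arctan2(M[1,1],M[0,1]);print("tool y angle",a,"z",M[:,2].round(3),"spin",yw-a, "tip",arm.tip_reach)
    for yy in(-.23,-.22,-.0595):print(yy,T(s.x,np.array([[.002,yy,0]])).round(4),(T(s.x,np.array([[.002,yy,0]]))[0]-st["position"][:2]).round(4),st["position"])
E
python3 fit.py
python3 - <<'E'
from h import *
# side-view check of the chute frame
from fit import T,s
im=cv2.imread("pics/side0.png")
Q=np.array([[0,0,.038],[-.05,-.02,.051],[-.05,-.255,.051],[.092,-.29,.024],[.092,.11,.024],[0,-.27,.038]])
for (u,v) in proj("side",np.c_[T(s.x,Q),Q[:,2]]):cv2.circle(im,(int(u*8),int(v*8)),12,(0,255,0),1,cv2.LINE_AA,3)
cv2.imwrite("pics/sidechk.png",cv2.resize(im[160:300,210:410],None,fx=4,fy=4,interpolation=cv2.INTER_CUBIC))
E
```

```text
chute [ 0.5467  0.0951 -0.0141]
res mm [[-1.1, 1.4], [-0.6, -0.4], [3.3, -1.8], [-0.0, 0.9], [1.4, -0.1], [-0.7, 2.5], [-0.7, -3.7]]
tray nose far [ 85.9 -36.8]
nose near [  6.1 -37.2]
tail far [  85.9 -127.1]
tail near [   6.  -125.3]
tab rear top near [  12.2 -196.3]
tab rear far [  79.9 -197.2]
jar [ 183.9 -197.8]
head [163.6  57.7]
treadle inner far end [  -6.9 -256.6]
tool y angle -1.3440211191583016 z [-0.     0.001 -1.   ] spin 1.3298823658203687 tip 0.0655
-0.23 [[ 0.5455 -0.1349]] [0.4051 0.4738] [ 0.1404281  -0.60863237  0.29155077]
-0.22 [[ 0.5456 -0.1249]] [0.4052 0.4838] [ 0.1404281  -0.60863237  0.29155077]
-0.0595 [[0.5479 0.0356]] [0.4075 0.6442] [ 0.1404281  -0.60863237  0.29155077]
```

View pics/sidechk.png

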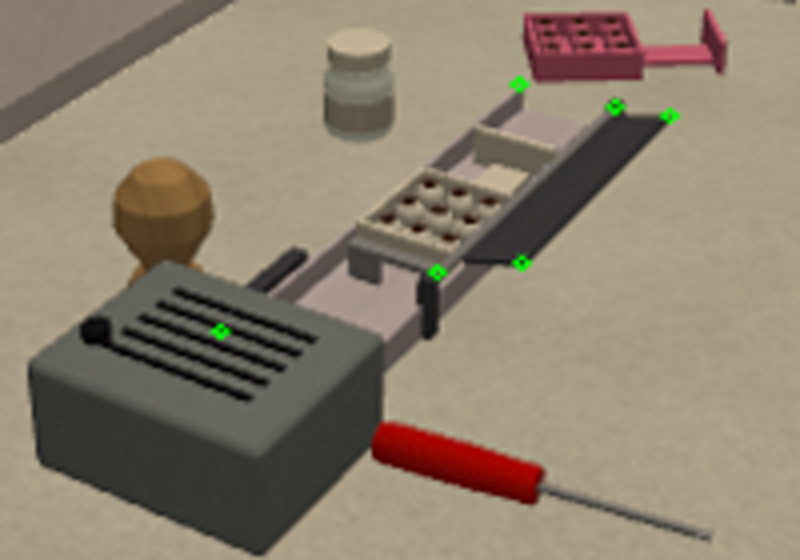

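The side view agrees with the chute frame: the green dots sit on the hinge, the treadle corners and the far wall end. The tray's nose is at y≈-37 mm and the tab's rear face at about -197 mm. I'll move to above the start point, chute (2, -217) mm, with the jaws across the chute and the opening at 6.5 cm.

Call:
{"op": "carry_out", "data": {
  "plan": [
    [2.5,3,0,0.08,8],
    [5,6,0,0.17,7],
    [7.6,9.1,0,0.25,6.5],
    [10.1,12.2,0,0.33,6.5],
    [12.7,15.2,0,0.42,6.5],
    [15.2,18.3,0,0.5,6.5],
    [17.7,21.3,0,0.58,6.5],
    [20.2,24.3,0,0.66,6.5],
    [22.8,27.4,0,0.75,6.5],
    [25.3,30.4,0,0.83,6.5],
    [27.8,33.5,0,0.91,6.5],
    [30.4,36.5,-2,1.0,6.5],
    [32.9,39.6,-4,1.08,6.5],
    [35.4,42.6,-6,1.16,6.5],
    [38,45.7,-8,1.25,6.5],
    [40.5,48.7,-10,1.33,6.5],
    [40.5,48.7,-12,1.33,6.5],
    [40.5,48.7,-13,1.33,6.5],
    [40.5,48.7,-13,1.33,6.5],
    [40.5,48.7,-13,1.33,6.5]
  ]
}}

```text
clock: 2.1
position: [0.5451, -0.1228, 0.162]
ee_rot: [-2.239, -2.203, 0.003]
force: [-0.6, -0.3, 0.4]
width: 0.708
```

```bash
cat >st.py <<'E'
from fit import *
from scipy.spatial.transform import Rotation as Ro
def show():
    st=arm.observe();yw=s.x[2];R=np.array([[np.cos(yw),-np.sin(yw)],[np.sin(yw),np.cos(yw)]])
    M=Ro.from_rotvec(st["ee_rot"]).as_matrix()
    print("t",st["clock"],"chute mm",((st["position"][:2]-s.x[:2])@R*1e3).round(1),"tip z mm",((st["position"][2]-arm.tip_reach)*1e3).round(1),"yaw err",np.arctan2(M[1,1],M[0,1])-yw,"F",st["force"].round(2),"w mm",st["width"]*92)
if __name__=="__main__":show()
E
python3 - <<'E'
from st import *
show()
for n in("top","side"):
    im,d=arm.get_image(n);cv2.imwrite(f"pics/{n}1.png",im[...,::-1])
a=cv2.imread("pics/top1.png")[140:290,215:415];b=cv2.imread("pics/side1.png")[120:270,260:460]
cv2.imwrite("pics/both1.png",cv2.resize(np.vstack([a,b]),None,fx=2,fy=2,interpolation=cv2.INTER_CUBIC))
E
```

```text
t 2.1 chute mm [   1.4 -217.9] tip z mm 96.5 yaw err -0.0017969056683579884 F [-0.6  -0.25  0.42] w mm 65.13555806494878
```

View pics/both1.png

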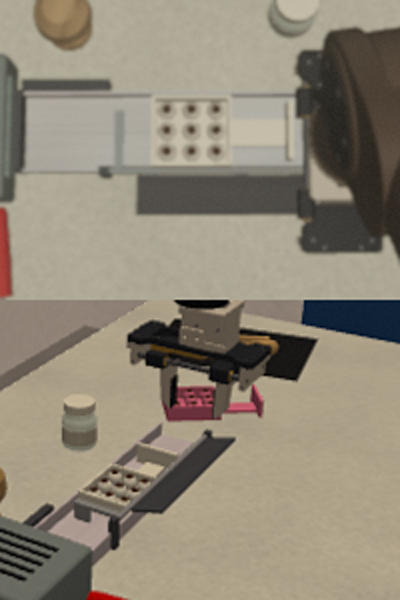

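The gripper is over the chute behind the tab, clear of the jar (top crop: jar at (295,12), gripper's edge at x≈300). I'll press down gently next.

Call:
{"op": "carry_out", "data": {
  "plan": [
    [0,0,-1.5,0,6.5],
    [0,0,-3,0,6.5],
    [0,0,-3.8,0,6.5],
    [0,0,-4.3,0,6.5],
    [0,0,-4.8,0,6.5],
    [0,0,-5.3,0,6.5],
    [0,0,-5.7,0,6.5],
    [0,0,-5.7,0,6.5]
  ]
}}

```text
clock: 3.0
position: [0.5453, -0.1227, 0.1053]
ee_rot: [2.239, 2.204, -0.002]
force: [-2.2, 0.7, 3.6]
width: 0.711
```

```bash
python3 st.py
```

```text
t 3.0 chute mm [   1.6 -217.9] tip z mm 39.8 yaw err -0.00162521303363743 F [-2.16  0.72  3.63] w mm 65.37325540411723
```

Call:
{"op": "carry_out", "data": {
  "plan": [
    [0,0,-0.5,0,6.5],
    [0,0,-1,0,6.5],
    [0,0,-1.4,0,6.5],
    [0,0,-1.8,0,6.5],
    [0,0,-1.8,0,6.5],
    [0,0,-1.8,0,6.5]
  ]
}}

```text
clock: 3.6
position: [0.5468, -0.1227, 0.0881]
ee_rot: [2.237, 2.202, 0.001]
force: [0.1, -0.4, 8.0]
width: 0.703
```

```bash
python3 - <<'E'
from st import *
show()
im,d=arm.get_image("side");cv2.imwrite("pics/s2.png",cv2.resize(im[120:270,260:460,::-1],None,fx=3,fy=3,interpolation=cv2.INTER_CUBIC))
E
```

```text
t 3.6 chute mm [   3.2 -217.8] tip z mm 22.6 yaw err -0.0015227302811783062 F [ 0.12 -0.43  8.04] w mm 64.70199676337343
```

View pics/s2.png

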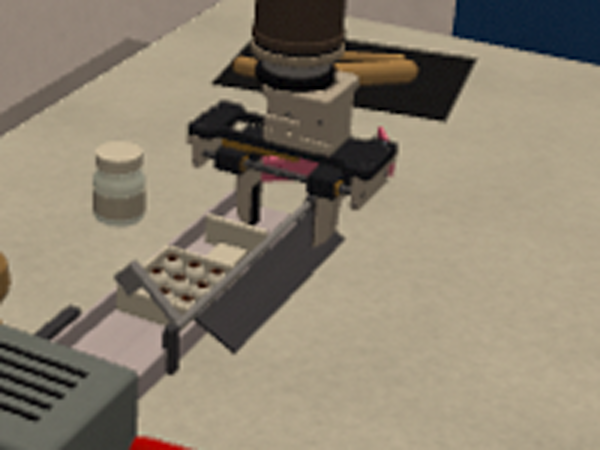

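The gate arm is up at (150,295), clear of the tray, and the downforce is 8 N. I'll slide +y and push the tray.

Call:
{"op": "carry_out", "data": {
  "plan": [
    [0,0.5,-0.1,0,6.5],
    [0,1,-0.1,0,6.5],
    [0,1.5,-0.1,0,6.5],
    [0,2.1,-0.1,0,6.5],
    [0,2.8,-0.1,0,6.5],
    [0,3.5,-0.1,0,6.5],
    [0,4.2,-0.1,0,6.5],
    [0,4.9,-0.1,0,6.5],
    [0,5.6,-0.1,0,6.5],
    [0.1,6.3,-0.1,0,6.5],
    [0.1,7,-0.1,0,6.5],
    [0.1,7.7,-0.1,0,6.5],
    [0.1,8.4,-0.1,0,6.5],
    [0.1,9.1,-0.1,0,6.5],
    [0.1,9.7,-0.1,0,6.5],
    [0.1,10.2,-0.1,0,6.5],
    [0.1,10.6,-0.1,0,6.5],
    [0.1,11,-0.1,0,6.5],
    [0.1,11,-0.1,0,6.5]
  ]
}}

```text
clock: 5.55
position: [0.5477, -0.014, 0.0874]
ee_rot: [2.237, 2.2, -0.001]
force: [-2.0, -4.9, 5.7]
width: 0.708
```

```bash
python3 - <<'E'
from st import *
show()
im,d=arm.get_image("side");cv2.imwrite("pics/s3.png",cv2.resize(im[150:300,230:430,::-1],None,fx=4,fy=4,interpolation=cv2.INTER_CUBIC))
E
```

```text
t 5.55 chute mm [   2.5 -109.1] tip z mm 21.9 yaw err -0.0023171729399892767 F [-2.02 -4.89  5.72] w mm 65.12870062798238
```

View pics/s3.png

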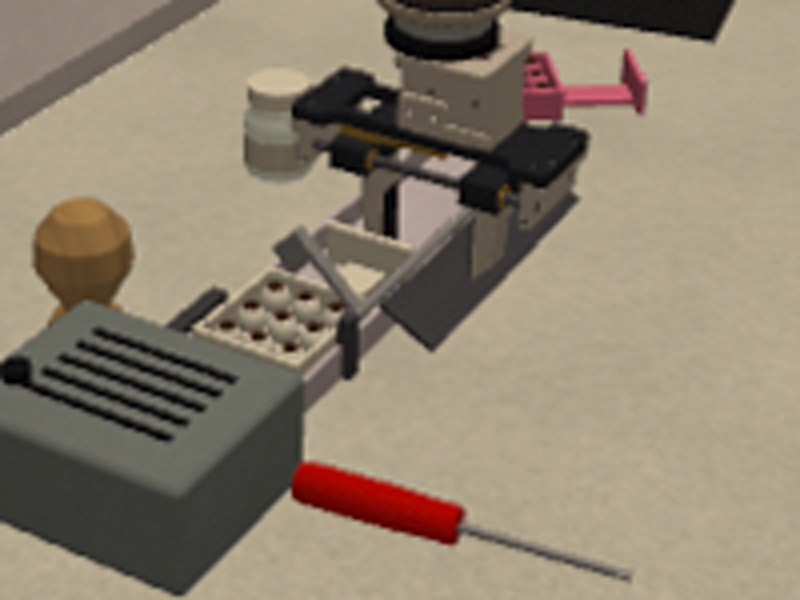

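The tray is passing under the raised gate and touching nothing. I'll push on to just short of home, then feel for the stop.

Call:
{"op": "carry_out", "data": {
  "plan": [
    [0,0.5,-0.05,0,6.5],
    [0,1,-0.05,0,6.5],
    [0,1.5,-0.05,0,6.5],
    [0,2,-0.05,0,6.5],
    [0,2.5,-0.05,0,6.5],
    [0,3,-0.05,0,6.5],
    [0,3.4,-0.05,0,6.5],
    [0,3.8,-0.05,0,6.5],
    [0,4.1,-0.05,0,6.5],
    [0,4.3,-0.05,0,6.5],
    [0,4.4,-0.05,0,6.5],
    [0,4.4,-0.05,0,6.5]
  ]
}}

```text
clock: 6.8
position: [0.5475, 0.028, 0.0871]
ee_rot: [2.238, 2.198, -0.005]
force: [-2.2, -6.9, 7.0]
width: 0.709
```

```bash
python3 - <<'E'
from st import *
show()
for n in("top","side"):
    im,d=arm.get_image(n);cv2.imwrite(f"pics/{n}4.png",im[...,::-1])
a=cv2.imread("pics/top4.png")[160:250,215:365];b=cv2.imread("pics/side4.png")[170:270,230:380]
cv2.imwrite("pics/both4.png",cv2.resize(np.vstack([a,b]),None,fx=3,fy=3,interpolation=cv2.INTER_CUBIC))
E
```

```text
t 6.8 chute mm [  1.7 -67.1] tip z mm 21.6 yaw err -0.0037675767079963993 F [-2.16 -6.87  7.01] w mm 65.23332058124512
```

View pics/both4.png

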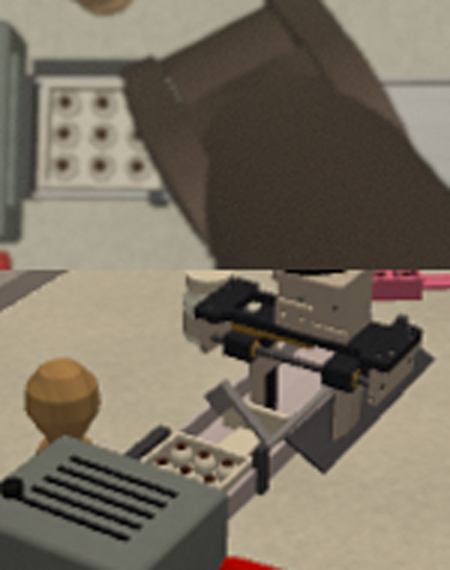

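```bash
python3 - <<'E'
from st import *
im=cv2.imread("pics/top4.png").astype(int);yw=s.x[2];R=np.array([[np.cos(yw),-np.sin(yw)],[np.sin(yw),np.cos(yw)]])
for r in(192,203,215):print(r,[(c,int(im[r,c].sum()//3)) for c in range(219,236)])
for c in(224,226,228,230):print(c,((ray("top",(c-.5,203),.03)[0,:2]-s.x[:2])@R*1e3).round(1))
E
```

```text
192 [(219, 110), (220, 100), (221, 80), (222, 77), (223, 76), (224, 75), (225, 64), (226, 55), (227, 83), (228, 139), (229, 170), (230, 165), (231, 141), (232, 131), (233, 142), (234, 135), (235, 106)]
203 [(219, 107), (220, 89), (221, 80), (222, 77), (223, 75), (224, 73), (225, 63), (226, 55), (227, 93), (228, 148), (229, 170), (230, 153), (231, 125), (232, 133), (233, 131), (234, 107), (235, 79)]
215 [(219, 102), (220, 85), (221, 79), (222, 76), (223, 74), (224, 68), (225, 58), (226, 64), (227, 109), (228, 155), (229, 160), (230, 139), (231, 127), (232, 136), (233, 120), (234, 86), (235, 57)]
224 [ 50.2 114.3]
226 [ 50.2 109.8]
228 [ 50.2 105.3]
230 [ 50.2 100.8]
```

The nose is at about y=106 mm, a few mm short of the stop. I'll advance gently.

Call:
{"op": "carry_out", "data": {
  "plan": [
    [0,0.2,-0.05,0,6.5],
    [0,0.4,-0.05,0,6.5],
    [0,0.5,-0.05,0,6.5],
    [0,0.5,-0.05,0,6.5],
    [0,0.5,-0.05,0,6.5]
  ]
}}

```text
clock: 7.4
position: [0.5475, 0.031, 0.0868]
ee_rot: [2.238, 2.195, -0.008]
force: [-2.8, -6.6, 7.5]
width: 0.711
```

```bash
cat >nose.py <<'E'
from st import *
def nose():
    show();im,_=arm.get_image("top");g=im.mean(2);yw=s.x[2];R=np.array([[np.cos(yw),-np.sin(yw)],[np.sin(yw),np.cos(yw)]])
    for r in(195,203,213):
        p=g[r,222:232];i=np.argmax(np.diff(p));t=110.;j=np.where((p[:-1]<t)&(p[1:]>=t))[0][0];u=222+j+(t-p[j])/(p[j+1]-p[j])
        print("nose row",r,"col",u.round(2),"chute y",((ray("top",(u,r),.03)[0,:2]-s.x[:2])@R*1e3)[1].round(1))
nose()
E
python3 nose.py
```

```text
t 7.4 chute mm [  1.6 -64.2] tip z mm 21.3 yaw err -0.005304265682757697 F [-2.75 -6.62  7.53] w mm 65.39920768623344
nose row 195 col 226.96 chute y 107.0
nose row 203 col 226.52 chute y 107.5
nose row 213 col 226.25 chute y 107.4
```

Call:
{"op": "carry_out", "data": {
  "plan": [
    [0,0.3,-0.03,0,6.5],
    [0,0.5,-0.03,0,6.5],
    [0,0.6,-0.03,0,6.5],
    [0,0.6,-0.03,0,6.5],
    [0,0.6,-0.03,0,6.5]
  ]
}}

```text
clock: 7.95
position: [0.5474, 0.0341, 0.0867]
ee_rot: [2.239, 2.191, -0.013]
force: [-2.2, -9.5, 8.6]
width: 0.707
```

```bash
python3 nose.py
```

```text
t 7.95 chute mm [  1.5 -61. ] tip z mm 21.2 yaw err -0.007858999254255136 F [-2.24 -9.55  8.61] w mm 65.03912088599041
nose row 195 col 225.57 chute y 110.1
nose row 203 col 225.32 chute y 110.2
nose row 213 col 224.82 chute y 110.6
```

Call:
{"op": "carry_out", "data": {
  "plan": [
    [0,0.3,-0.03,0,6.5],
    [0,0.6,-0.03,0,6.5],
    [0,0.6,-0.03,0,6.5],
    [0,0.6,-0.03,0,6.5]
  ]
}}

```text
clock: 8.4
position: [0.5474, 0.0348, 0.0867]
ee_rot: [2.243, 2.182, -0.02]
force: [-2.2, -15.1, 10.7]
width: 0.707
```

```bash
python3 nose.py
```

```text
t 8.4 chute mm [  1.5 -60.3] tip z mm 21.2 yaw err -0.013194421645418616 F [ -2.19 -15.13  10.71] w mm 65.01274972035388
nose row 195 col 225.56 chute y 110.1
nose row 203 col 225.27 chute y 110.3
nose row 213 col 224.86 chute y 110.5
```

The tray is hard against the stop: force rose to 15 N with no further movement. I'll back the finger off the tab with the treadle still down, then let the gate down gently.

Call:
{"op": "carry_out", "data": {
  "plan": [
    [0,-0.3,-0.05,0,6.5],
    [0,-0.8,-0.05,0,6.5],
    [0,-1.3,-0.05,0,6.5],
    [0,-1.8,-0.05,0,6.5],
    [0,-2,-0.05,0,6.5],
    [0,-2,-0.05,0,6.5]
  ]
}}

```text
clock: 9.05
position: [0.5472, 0.0157, 0.0863]
ee_rot: [2.243, 2.183, -0.019]
force: [-3.1, 3.2, 5.5]
width: 0.705
```

```bash
python3 nose.py
```

```text
t 9.05 chute mm [  1.6 -79.4] tip z mm 20.8 yaw err -0.012743699043956051 F [-3.11  3.16  5.47] w mm 64.87935606330804
nose row 195 col 225.55 chute y 110.2
nose row 203 col 225.3 chute y 110.2
nose row 213 col 224.85 chute y 110.6
```

The tray stayed home. I'll raise the finger slowly so the gate follows it shut, then go up clear.

Call:
{"op": "carry_out", "data": {
  "plan": [
    [0,0,0.3,0,6.5],
    [0,0,0.6,0,6.5],
    [0,0,0.9,0,6.5],
    [0,0,1.2,0,6.5],
    [0,0,1.5,0,6.5],
    [0,0,1.8,0,6.5],
    [0,0,2.1,0,6.5],
    [0,0,2.4,0,6.5],
    [0,0,2.7,0,6.5],
    [0,0,3,0,6.5],
    [0,0,3.4,0,6.5],
    [0,0,4,0,6.5],
    [0,0,5.5,0,6.5],
    [0,0,8,0,6.5],
    [0,0,11,0,6.5],
    [0,0,14,0,6.5],
    [0,-4,16,0,6.5],
    [0,-8,16,0,6.5],
    [0,-12,16,0,6.5],
    [0,-12,16,0,6.5]
  ]
}}

```text
clock: 11.1
position: [0.5466, -0.1113, 0.2464]
ee_rot: [2.25, 2.172, -0.024]
force: [-1.2, -0.1, -0.3]
width: 0.709
```

```bash
python3 - <<'E'
from nose import *
im,d=arm.get_image("side");cv2.imwrite("pics/s5.png",cv2.resize(im[150:300,210:410,::-1],None,fx=4,fy=4,interpolation=cv2.INTER_CUBIC))
E
```

```text
t 11.1 chute mm [   2.8 -206.4] tip z mm 180.9 yaw err -0.021170692561304702 F [-1.17 -0.06 -0.29] w mm 65.23658976618054
nose row 195 col 225.41 chute y 110.5
nose row 203 col 225.13 chute y 110.6
nose row 213 col 224.64 chute y 111.0
```

View pics/s5.png

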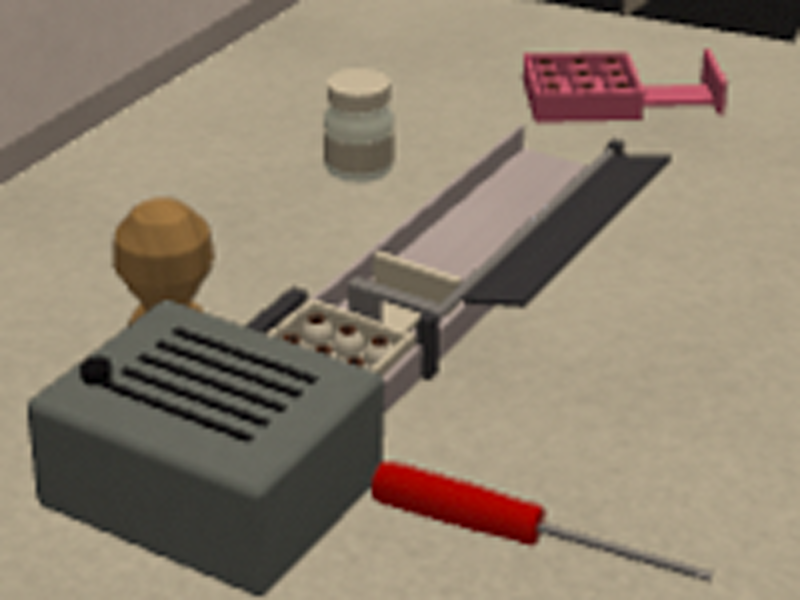

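The gate is shut behind the tray, between box and tab, with the treadle back at its original pixels. The jar, head and driver haven't moved in the image. Handing in.

```bash
python3 -c "
from cell import arm
print(arm.sign_off())"
```

```text
the job is handed in; nothing more can be done
None
```

The tray is fully home against the end stop with the gate shut behind it, and I handed the job in at about 11 s of the 43 s allowed. One fingertip held the treadle down while the other pushed the tray by its tab. I backed the finger off the tab before letting the gate down slowly.

**Last checks:**
- **Tray:** at the stop, the push force rose to 15 N with no further movement. The nose read about 110–111 mm against the stop at 110 mm, and it did not shift when I backed off.
- **Gate:** the last side picture shows it shut between box and tab, with the treadle back where it started.
- **Other things:** the jar, head and screwdriver look unmoved in the same picture. The arm is about 18 cm above the bench, with the force reading near zero.

**Limits of the checks:**
- I judged the gate angle and its clearance from the tray from pictures, the known geometry and wrist forces, not from a direct reading.
- The chute pose fit had residuals of up to about 4 mm.
- The push skewed the tool by about 0.01–0.02 rad, which had no visible effect.
- No check failed.

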